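Start the mould screw square with its key

ROBOT

A 7-joint arm with a two-finger parallel gripper is mounted at the origin on a cart in front of the work surface, level with it; the furniture and walls round the work are solid. World frame = base frame: x ahead of the robot, y to its left, z up, the work surface at z = 0. Lengths are in m, angles in rad, forces in N, time in s.
With the tool pointing down it reaches from about 0.35 to 0.9 m from the base axis. Payload 8.1 kg.
Tool frame: the origin (TCP) lies between the finger pads; the fingertips stand 25 mm ahead of it and the grasp point (between the pads) lies 6 mm ahead of it; z points along the fingers, y is the direction in which the jaws open and shut (so a half turn about z gives the same grasp; the last joint's range is limited). The gripper opens to 92 mm and grips with 3 to 60 N. Pads are 19 mm wide; open, the fingers measure 130 mm over their backs; the gripper's body (75 mm by 190 mm) begins 47 mm behind the grasp point.
Start: joints at [-1.219, 0.434, 0.025, 1.573, -0.012, 1.134, -0.075], TCP at [0.275, 0.561, 0.252] pointing down, gripper open.
Joint ranges: [-2.62, 2.62], [-0.44, 2.09], [-1.27, 1.32], [0.08, 2.57], [-1.32, 4.46], [0.12, 2], [-2.74, 2.74]. Speed limits (rad/s): [2.22, 2.22, 3.01, 3.01, 3.14, 3.14, 3.14].

INTERFACE

Orientations are given as a rotation vector (axis times angle).
In Python, from cell import * gives the robot as it stands.
- The arm moves only by the shell command python3 -m jog 'ROWS' [FORCE]. ROWS is JSON, one flat list of numbers, 5 for each row, row after row: the finger opening in mm, from 0 to 91.8, then the shift along the tool's x, y, z in units of 40 mm (1.0 is 40 mm), then the turn about the tool's z in units of 6 degrees (1.0 is 6 degrees). A call has 1 to 20 rows; each row shifts and turns the pose as measured when the row begins, along the tool's axes as they then stand; what a row does not reach is not made up. A row lasts 1/12 s, in which the tool goes at most 41.7 mm and 7.16 degrees, less where a joint would pass 70% of its speed; a pose out of reach is approached as far as the arm can. A call is refused whole if a number of a shift passes 1 or a number of a turn 1, either way. A call with a gripper value outside its range is refused whole. The fingers move at their own pace and stop on an object; FORCE is the grip in N (left out, the last holds). Time passes only in rows, so rows that do not move let the fingers close. It gives the time, the measured TCP pose, the force and the opening at its end, in the units of the state.
- observe(): the state, without advancing time (a new reading comes with each control period).
- get_image(name): name is "scene" or "top" or "wrist"; returns the picture (480x640x3 uint8, red, green, blue); there is no depth.
- camera_params(name): a dict with "intrinsics" (3x3 intrinsics, pixels), "xyz" and "orientation" of the camera in the world. Camera axes: x right, y down, z forward; pixel columns grow to the right and rows downward; lengths in m; the calibration is good to about 2 mm. The wrist camera is an equidistant fisheye: a pixel r from the principal point sees the ray r / f radians off the axis. A picture is of the moment at which its call begins: read the wrist's pose just before it. camera_params takes no time and is no camera call; for the wrist camera it gives the pose at the moment of the call.
- sign_off(): hands the job in, once; it reports no verdict.
The state is a dict: "clock": time; "joints": joint angles; "dq": joint speeds; "joint_efforts": joint torques, N m; "position": TCP position; "ee_rot": TCP orientation; "force": force on the tool from outside, world axes, zero at the start; "ft_torque": the same for the moment, N m; "width": opening from 0.0 (shut) to 1.0 (fully open).
Only numpy, scipy, OpenCV 4.12 (cv2) and the standard library are available. Lean on these libraries where they do the work, as an engineer would, in place of code of your own. Each camera call takes 0.05 s, during which the arm holds its last target. There are 200 camera calls.

TASK

Stop the vibrating plate under the mould: flip the toggle on the grey switch box over to off (the white dot). Then take the yellow-handled square-socket key from the rack, set it fully down and square on the leaning mould's brass screw before turning anything, and start the screw a quarter turn clockwise with it. Let go and leave the key standing on the screw, the other key in the rack and the other loose things where they are.

Things in the scene. Friction and masses are not known exactly. Their poses are not given: they have to be found in the camera images.
- square_key: Loose yellow-handled key (socket driver), 0.18 kg, 100 mm tall, upright in either rack pocket. Origin: centre of its open lower end; z up its axis. Octagonal socket 33 mm across, 32 mm tall, with an 18 mm square cavity 24 mm deep, sides along the key's x and y; 14 mm shaft above. Seated on the screw, its origin is about 2 mm above point screw_head along the screw's axis.
- key_handle (a point): Centre of the yellow key's handle, 85 mm above the key's origin; axes as the key's. The handle is a slab 70 mm along x, 18 mm along y and 30 mm along z: grip it across y.
- round_key: Loose bystander: a key of the same shape and size but with a blue handle and a closed round end; stands in the other pocket. Origin: centre of its lower end, z up.
- key_rack: Fixed wooden block 64 (x) x 165 (y) x 40 mm, origin at the centre of its underside. Two round pockets 39 mm across, 22 mm deep (floor at z 18 mm), at y -52 and +52 mm, so that a key in it stands with its handle's centre 103 mm above the table and can turn and shift up to 3 mm.
- mould_cradle: Fixed steel cradle (its 160 x 150 mm base is the vibrating plate) with a two-part plaster mould that leans 0.26 rad (15 degrees) towards the cradle's -x side and a blue clamp strap over it. Origin: centre of its underside. Highest point: the screw's head, about 137 mm.
- screw_head (a point): Point on the screw's axis at the lower end of its brass head. z runs out along the axis, leaning 0.26 rad from vertical to the cradle's -x side; x and y along the sides of the square head, turning with the screw. Head: 16 mm square for 20 mm, then a blunt cone (16 to 10 mm across) up to 26 mm. A 30 mm boss begins 12 mm below.
- mould_screw (a joint): Turn of the screw, rad, growing clockwise as seen from above its head (0 to 0.25 at the start; stop at 3.2). It sinks 1 mm per rad, takes about 0.1 N m and stays where left. The key has 0.13 rad of play on the head each way. A quarter turn adds about 1.57.
- switch_box: Fixed grey switch box 90 (x) x 70 (y) x 48 mm, origin at the centre of its underside; a red dot (on) on its top towards +x, a white dot (off) towards -x.
- switch_bat (a joint): Angle of the steel toggle bat in rad: +0.5 leans to the red dot (on, the start), -0.5 to the white dot (off). Bistable: once past upright (0) it falls over to its stop. About 1 N at the tip moves it.
- bat_tip (a point): Near the end of the bat, 40 mm from its pivot (the bat is 42 mm long, 6 to 11 mm thick). The pivot lies 49 mm above the table, above the centre of the switch box; the bat swings in the box's x-z plane.
- brush_pot: Loose bystander: brown pot of brushes, 124 mm across, 255 mm tall; origin at the centre of its underside.
- test_tile_4: Loose bystander: small plaster test tile, 39 x 48 x 17 mm.
- wedge_3: Loose bystander: wooden wedge, 32 x 90 x 22 mm.

How it is judged:
On the way, in this order (a step that is already met when the one before it is completed fails the run):
1. the toggle is over at off (value of joint switch_bat below -0.35 rad), for 0.2 s.
2. the yellow key is fully down and square on the screw, which is not yet turned (z of square_key in the frame of screw_head below 0.007 m and distance between square_key and screw_head below 0.009 m and angle between the z axis of square_key and the z axis of screw_head, either way round below 0.13 rad and value of joint mould_screw below 0.45 rad), for 0.2 s.
3. the screw is turned about a quarter turn with the key seated (value of joint mould_screw above 1.2 rad and distance between square_key and screw_head below 0.012 m), for 0.2 s.
At the end, for the whole second after the job is handed in: Bat at off (below -0.35 rad); screw at 1.2 to 2.4 rad; yellow key released, at rest on the screw, origin within 9 mm of screw_head, axes within 0.17 rad; blue key upright in its pocket (within 20 mm, 0.25 rad); pot upright; pot, tile and wedge moved under 30 mm (value of joint switch_bat below -0.35 rad and value of joint mould_screw between 1.2 and 2.4 rad and distance between square_key and screw_head below 0.009 m and angle between the z axis of square_key and the z axis of screw_head, either way round below 0.17 rad and linear speed of square_key below 0.02 m/s and distance of round_key from where it was at the start of the episode below 0.02 m and angle between round_key's own z axis and vertical below 0.25 rad and distance of brush_pot from where it was at the start of the episode below 0.03 m and angle between brush_pot's own z axis and vertical below 0.2 rad); the robot touches nothing.
It fails at once if the screw is turned by something other than the yellow key standing square on it (velocity of joint mould_screw above 0.5 rad/s and (angle between the z axis of square_key and the z axis of screw_head, either way round above 0.2 rad or distance between square_key and screw_head above 0.035 m)).
It fails at once if a bystander is pushed out of place (distance of any of brush_pot, test_tile_4, wedge_3, round_key from where it was at the start of the episode above 0.03 m).
It also fails if it takes over 72 s, if anything falls off the work surface, if the arm or the gripper's body presses on something with over 40 N, if the wrist force passes 120 N, or if a joint passes its speed limit or range.

## Working session

There is one attempt and no reset: what is moved stays moved. The work goes in short steps, Python scripts to look and compute and a shell command to move; the robot and the scene stay as the last step left them, time stands still between calls to the robot, and variables do not carry over. Pictures are saved under pics/ and viewed, about 8 in all and at most 12, crops included, and the job is handed in when it is done.

```bash
mkdir -p pics; ls; python3 - <<'E'
from cell import *
import cv2
print(observe())
for n in ("scene","top","wrist"):
    p=camera_params(n);print(n,p)
    cv2.imwrite(f"pics/a_{n}.png",get_image(n)[:,:,::-1])
E
```

```text
pics
{'clock': 0.0, 'joints': array([-1.2185814 ,  0.43521274,  0.02493735,  1.57413377, -0.01160829,
        1.13393935, -0.07513282]), 'dq': array([ 0.00092934, -0.00101794, -0.00040517,  0.00087471,  0.00046659,
        0.00066216,  0.00119186]), 'joint_efforts': array([ 9.23732550e-04, -6.67842865e+01,  9.85741764e-01, -3.14457643e+01,
       -6.03548228e-02,  4.27220645e-02,  1.51230051e-04]), 'position': array([0.27437989, 0.56102472, 0.25093668]), 'ee_rot': array([-7.08340813e-01, -3.06045589e+00,  2.40448303e-03]), 'force': array([-0.4915341 , -1.05058545, -0.26394636]), 'ft_torque': array([-0.02103031,  0.04909181,  0.05772867]), 'width': 1.0005965449015866}
scene {'intrinsics': array([[473.61302323,   0.        , 316.05053249],
       [  0.        , 473.61302323, 237.49278989],
       [  0.        ,   0.        ,   1.        ]]), 'xyz': array([ 0.1097981 , -0.81928397,  0.91211003]), 'orientation': array([-2.24608705,  0.5480916 , -0.27583963])}
top {'intrinsics': array([[442.75270362,   0.        , 318.19978311],
       [  0.        , 442.75270362, 241.99481377],
       [  0.        ,   0.        ,   1.        ]]), 'xyz': array([ 0.44927319, -0.00906934,  1.41212819]), 'orientation': array([-2.16422287,  2.210832  , -0.06742093])}
wrist {'intrinsics': array([[371.64829954,   0.        , 314.88487748],
       [  0.        , 371.64829954, 245.2904811 ],
       [  0.        ,   0.        ,   1.        ]]), 'xyz': array([0.20227143, 0.59683203, 0.38448779]), 'orientation': array([2.44219056, 1.52458425, 0.23051234])}
```

View pics/a_scene.png

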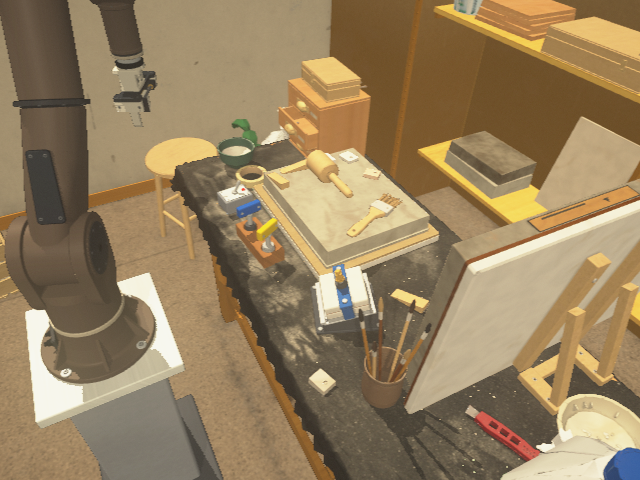

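View pics/a_top.png

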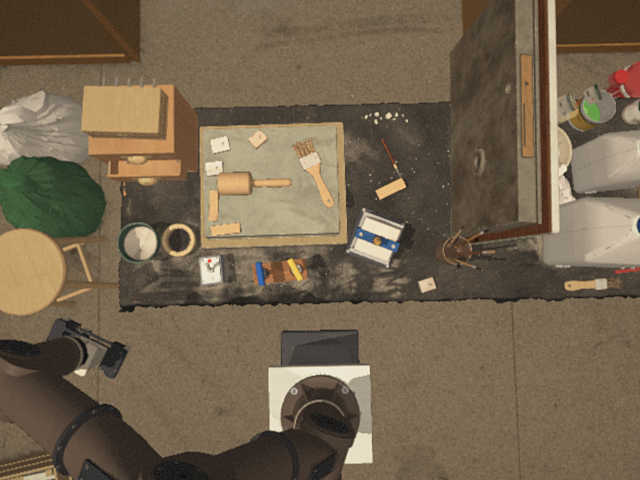

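```bash
python3 - <<'E'
import cv2,numpy as np
t=cv2.imread('pics/a_top.png');s=cv2.imread('pics/a_scene.png')
r=lambda im,x,y,w,h,k:cv2.resize(im[y:y+h,x:x+w],None,fx=k,fy=k,interpolation=cv2.INTER_CUBIC)
A=r(t,190,245,130,50,6)  #780x300
B=r(t,345,203,65,75,4)  #260x300
C=r(s,215,175,75,100,3)  #225x300
D=r(s,308,258,72,75,4) #288x300
b=np.hstack([B,C,D]);b=b[:,:780];A=np.pad(A,((0,0),(0,max(0,b.shape[1]-780)),(0,0)))
b=np.pad(b,((0,0),(0,A.shape[1]-b.shape[1]),(0,0)))
cv2.imwrite('pics/b.png',np.vstack([A,b]))
E
```

```text
(no output)
```

View pics/b.png

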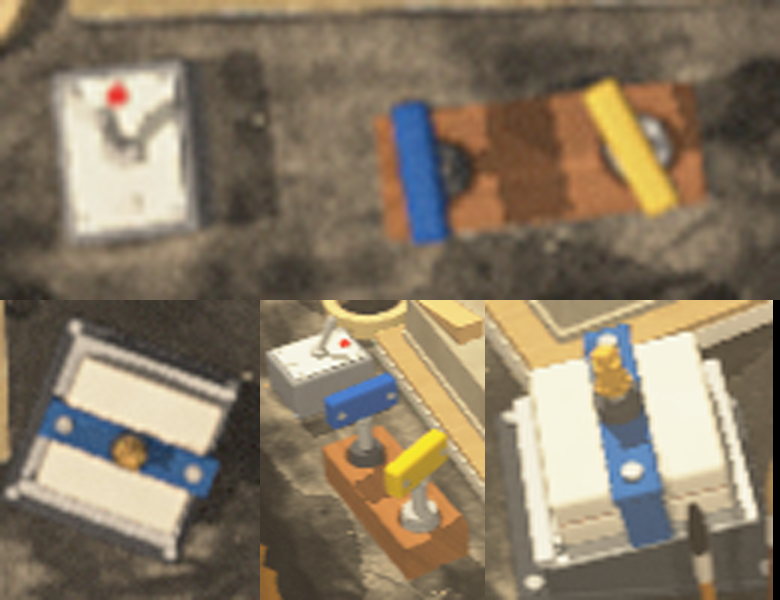

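```bash
cat > h.py <<'E'
from cell import *
import numpy as np, cv2
from scipy.spatial.transform import Rotation as R
def ray(n,u,v,p=None):
    p=p or camera_params(n);K=p['intrinsics']
    a=np.array([(u-K[0,2])/K[0,0],(v-K[1,2])/K[1,1]])
    if n=='wrist':
        r=np.hypot(*a);d=np.r_[a/r*np.sin(r),np.cos(r)] if r else np.array([0,0,1.])
    else: d=np.r_[a,1]
    return p['xyz'],R.from_rotvec(p['orientation']).apply(d/np.linalg.norm(d))
def atz(n,u,v,z,p=None):
    o,d=ray(n,u,v,p);return o+d*(z-o[2])/d[2]
def tri(*obs): # obs: (cam,u,v[,p])
    A=0;b=0
    for q in obs:
        o,d=ray(*q);P=np.eye(3)-np.outer(d,d);A=A+P;b=b+P@o
    x=np.linalg.solve(A,b)
    return x,[round(1e3*np.linalg.norm((np.eye(3)-np.outer(d,d))@(x-o)),1) for o,d in [ray(*q) for q in obs]]
def proj(n,X,p=None):
    p=p or camera_params(n);K=p['intrinsics'];c=R.from_rotvec(p['orientation']).inv().apply(np.array(X)-p['xyz'])
    if n=='wrist':
        r=np.hypot(c[0],c[1]);t=np.arctan2(r,c[2]);a=c[:2]/r*t
    else:a=c[:2]/c[2]
    return np.round([K[0,0]*a[0]+K[0,2],K[1,1]*a[1]+K[1,2]],1)
E
python3 - <<'E'
from h import *
np.set_printoptions(precision=4,suppress=True)
T=lambda u,v:(190+u/6,245+v/6)
B=lambda u,v:(345+u/4,203+(v-300)/4)
c=np.array([atz('top',*T(*q),.048) for q in [(58,75),(185,62),(195,232),(72,240)]]);print('switch',c,c.mean(0))
print('red',atz('top',*T(118,95),.049))
c=np.array([atz('top',*T(*q),.04) for q in [(378,118),(697,85),(707,193),(390,242)]]);print('rack',c,c.mean(0))
a,b=[atz('top',*T(*q),.118) for q in [(600,85),(660,212)]];print('yellow',a,b,(a+b)/2,np.degrees(np.arctan2(*(a-b)[1::-1])))
a,b=[atz('top',*T(*q),.118) for q in [(410,103),(432,242)]];print('blue',(a+b)/2)
c=np.array([atz('top',*B(*q),.02) for q in [(75,325),(232,390),(170,555),(12,490)]]);print('cradle',c,c.mean(0),c[0]-c[3],c[1]-c[0])
S=lambda u,v:(308+(u-485)/4,258+(v-300)/4)
print('head',tri(('top',*B(128,450)),('scene',*S(606,355))),atz('top',*B(128,450),.135))
s=observe();print(R.from_rotvec(s['ee_rot']).as_matrix())
print('wristcam in tool',R.from_rotvec(s['ee_rot']).inv().apply(camera_params('wrist')['xyz']-s['position']))
E
```

```text
switch [[0.4968 0.3597 0.048 ]
 [0.5021 0.2944 0.048 ]
 [0.4149 0.2899 0.048 ]
 [0.4122 0.3529 0.048 ]] [0.4565 0.3242 0.048 ]
red [0.4858 0.3287 0.049 ]
rack [[0.4713 0.1967 0.04  ]
 [0.4849 0.0318 0.04  ]
 [0.4292 0.0277 0.04  ]
 [0.4075 0.1913 0.04  ]] [0.4482 0.1119 0.04  ]
yellow [0.4838 0.0767 0.118 ] [0.4216 0.0486 0.118 ] [0.4527 0.0627 0.118 ] 24.27690936380958
blue [0.4432 0.1644 0.118 ]
cradle [[ 0.6394 -0.1529  0.02  ]
 [ 0.5851 -0.2753  0.02  ]
 [ 0.4562 -0.2223  0.02  ]
 [ 0.5098 -0.0998  0.02  ]] [ 0.5476 -0.1876  0.02  ] [ 0.1295 -0.0532  0.    ] [-0.0543 -0.1224  0.    ]
head (array([ 0.5307, -0.1767,  0.1293]), [np.float64(1.8), np.float64(1.8)]) [ 0.5319 -0.1768  0.135 ]
[[-0.8983  0.4393 -0.0004]
 [ 0.4393  0.8983 -0.0011]
 [-0.0001 -0.0012 -1.    ]]
wristcam in tool [ 0.0805  0.0003 -0.1335]
```

View pics/a_wrist.png

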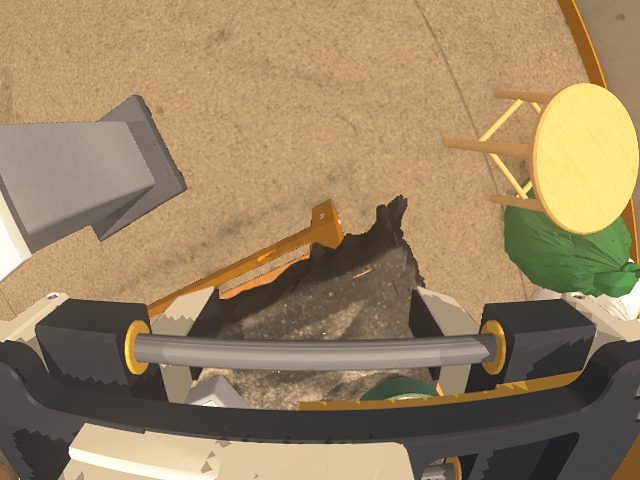

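```bash
python3 -m jog '[0,0,0,0,-1, 0,0,0,0,-1, 0,0,0,0,-1, 0,0,0,0,-1, 0,0,0,0,-1, 0,-0.49,-0.52,0,0, 0,-0.49,-0.52,0,0, 0,-0.49,-0.52,0,0, 0,-0.49,-0.52,0,0, 0,-0.49,-0.52,0,0, 0,-0.49,-0.52,0,0, 0,-0.49,-0.52,0,0, 0,-0.49,-0.52,0,0, 0,-0.49,-0.52,0,0, 0,-0.49,-0.52,0,0, 0,-0.49,-0.52,0,0, 0,-0.49,-0.52,0,0]' 20; cat > st.py <<'E'
from h import *
import sys
s=observe();M=R.from_rotvec(s['ee_rot']).as_matrix();p=s['position']
print('t',round(s['clock'],2),'tcp',p.round(4),'yaw x',np.degrees(np.arctan2(M[1,0],M[0,0])).round(1)%360,'z',M[:,2].round(3),'w',round(s['width']*91.8,1),'F',s['force'].round(1),'j7',s['joints'][6].round(2))
if len(sys.argv)>1:
    g=np.array([float(a) for a in sys.argv[1:4]]);print('units to goal',(M.T@(g-p)/.04).round(2))
    if len(sys.argv)>4: print('turn units',-(((float(sys.argv[4])-np.degrees(np.arctan2(M[1,0],M[0,0]))+180)%360)-180)/6)
E
python3 st.py .525 .33 .088 184
```

```text
clock: 1.57
position: [0.5347, 0.3306, 0.2448]
ee_rot: [0.175, -3.126, 0.009]
force: [-0.2, 0.2, 0.2]
width: 0.005
t 1.57 tcp [0.5347 0.3306 0.2448] yaw x 186.4 z [-0.01  -0.006 -1.   ] w 0.5 F [-0.2  0.2  0.2] j7 1.04
units to goal [0.2  0.03 3.92]
turn units 0.40278576584357023
```

```bash
python3 -m jog '[0,0.27,0.05,0,0.4, 0,0.27,0.05,0,0, 0,0.27,0.05,0,0, 0,0,0,0,0]'; python3 st.py .503 .326 .085 184; python3 - <<'E'
from h import *
cv2.imwrite('pics/c.png',get_image('wrist')[:,:,::-1]); s=get_image('scene')[150:250,190:310,::-1]; print(0)
im=np.hstack([cv2.resize(cv2.imread('pics/c.png'),(480,360)),cv2.resize(s,(320,360)[:2])]);cv2.imwrite('pics/c2.png',im)
E
```

```text
clock: 1.9
position: [0.5068, 0.3255, 0.2432]
ee_rot: [0.09, -3.131, 0.018]
force: [0.2, 0.7, -0.8]
width: 0.01
t 1.9 tcp [0.5068 0.3255 0.2432] yaw x 183.3 z [-0.009 -0.012 -1.   ] w 1.0 F [ 0.2  0.7 -0.8] j7 0.96
units to goal [0.05 0.06 3.96]
turn units -0.1177599510985677
0
```

View pics/c2.png

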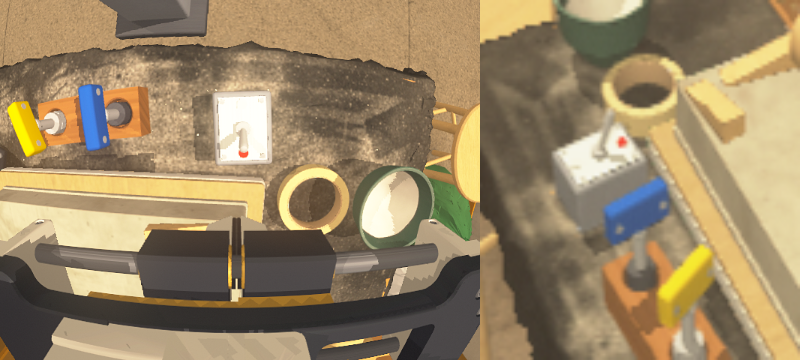

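```bash
python3 - <<'E'
from h import *
W=lambda u,v,z:print((u,v),atz('wrist',u/.75,v/.75,z).round(3))
for q in [(215,93,.048),(268,93,.048),(271,162,.048),(217,163,.048),(243,153,.049),(265,180,.03),(265,195,.05),(280,200,.03),(345,190,.03),(313,238,.03),(313,165,.03),(243,118,.05),(238,97,.02)]: W(*q)
E
```

```text
(215, 93) [0.419 0.294 0.048]
(268, 93) [0.415 0.356 0.048]
(271, 162) [0.498 0.366 0.048]
(217, 163) [0.503 0.301 0.048]
(243, 153) [0.489 0.331 0.049]
(265, 180) [0.526 0.363 0.03 ]
(265, 195) [0.54  0.362 0.05 ]
(280, 200) [0.552 0.385 0.03 ]
(345, 190) [0.533 0.475 0.03 ]
(313, 238) [0.608 0.44  0.03 ]
(313, 165) [0.502 0.424 0.03 ]
(243, 118) [0.447 0.329 0.05 ]
(238, 97) [0.422 0.321 0.02 ]
```

```bash
python3 -m jog '[0,0.04,0.07,0.6,0, 0,0,0,0.6,0, 0,0,0,0.6,0, 0,0,0,0.6,0, 0,0,0,0.6,0, 0,0,0,0.6,0, 0,0,0,0.3,0, 0,0,0,0,0]'; python3 st.py .462 .328 .085 184
```

```text
clock: 2.67
position: [0.5058, 0.335, 0.0848]
ee_rot: [-0.116, 3.139, -0.006]
force: [0.5, -0.5, 0.3]
width: 0.007
t 2.67 tcp [0.5058 0.335  0.0848] yaw x 184.2 z [ 0.    -0.004 -1.   ] w 0.6 F [ 0.5 -0.5  0.3] j7 0.95
units to goal [ 1.11 -0.09 -0.  ]
turn units 0.03820168508639199
```

```bash
python3 -m jog '[0,0.25,-0.1,0,0, 0,0.25,-0.05,0,0, 0,0.25,0,0,0, 0,0.25,0,0,0, 0,0.25,0,0,0, 0,0,0,0,0, 0,-0.4,0,-0.3,0, 0,-0.3,0,-0.8,0, 0,0,0,-0.8,0, 0,0,0,-0.8,0,0,0,0,-0.8,0, 0,0,0,-0.8,0]'; python3 st.py .5 .328 .25 184;  python3 - <<'E'
from h import *
cv2.imwrite('pics/d.png',cv2.resize(get_image('wrist')[60:340,:640,::-1],None,fx=1.2,fy=1.2))
E
```

```text
clock: 3.67
position: [0.4803, 0.3288, 0.2655]
ee_rot: [-0.125, 3.128, -0.003]
force: [0.3, -0.1, -0.7]
width: 0.004
t 3.67 tcp [0.4803 0.3288 0.2655] yaw x 184.6 z [ 0.011 -0.002 -1.   ] w 0.3 F [ 0.3 -0.1 -0.7] j7 0.94
units to goal [-0.48 -0.06  0.39]
turn units 0.09415234903766152
```

View pics/d.png

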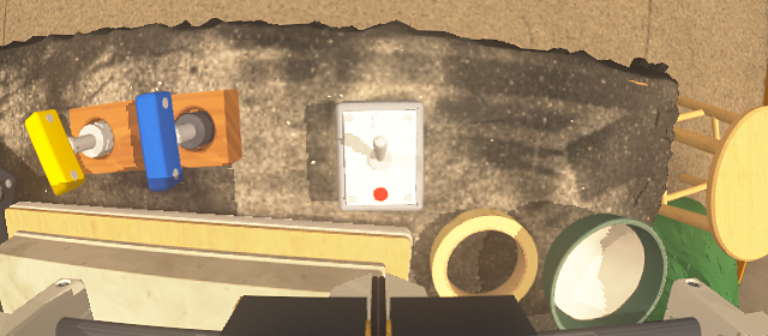

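```bash
python3 - <<'E'
from h import *
P=lambda X:((proj('wrist',X)-[0,60])*1.2).round(0)
print('off',P([.439,.326,.084]),'on',P([.477,.328,.084]),'base',P([.458,.327,.049]))
E
python3 st.py .4527 .0627 .25 204.3
```

```text
off [374. 134.] on [372. 185.] base [373. 152.]
t 3.72 tcp [0.4824 0.3308 0.2727] yaw x 184.6 z [ 0.019  0.005 -1.   ] w 0.3 F [2.  2.2 5.1] j7 0.94
units to goal [ 1.28 -6.62  0.52]
turn units -3.2886847234722154
```

```bash
python3 -m jog '[50,0.1,-0.5,0.05,0, 50,0.12,-0.68,0.05,0, 50,0.12,-0.68,0.05,0, 50,0.12,-0.68,0.05,0, 50,0.12,-0.68,0.05,0, 50,0.12,-0.68,0.05,0, 50,0.12,-0.68,0.05,0, 50,0.12,-0.68,0.05,0, 50,0.12,-0.68,0.05,0, 50,0.12,-0.6,0.05,0, 50,0,0,0,-0.9, 50,0,0,0,-0.9, 50,0,0,0,-0.9, 50,0,0,0,-0.6, 50,0,0,0,0]'; python3 st.py .4527 .0627 .25 204.3;  python3 - <<'E'
from h import *
np.save('pics/e.npy',camera_params('wrist'),allow_pickle=True)
cv2.imwrite('pics/e.png',get_image('wrist')[:,:,::-1])
E
```

```text
clock: 4.97
position: [0.445, 0.0628, 0.2572]
ee_rot: [-0.697, 3.023, 0.02]
force: [-0.4, -0.0, 0.5]
width: 0.543
t 4.97 tcp [0.445  0.0628 0.2572] yaw x 206.0 z [ 0.035  0.021 -0.999] w 49.8 F [-0.4 -0.   0.5] j7 1.79
units to goal [-0.16 -0.09  0.19]
turn units 0.27691318887595645
```

View pics/e.png

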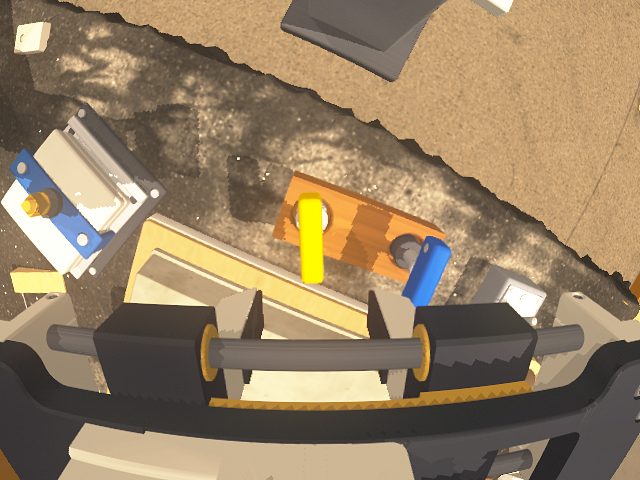

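```bash
python3 - <<'E'
from h import *
p=np.load('pics/e.npy',allow_pickle=True).item()
a=atz('wrist',310,196,.118,p);b=atz('wrist',313,282,.118,p);print(a,b,(a+b)/2,np.linalg.norm(a-b),np.degrees(np.arctan2(*(b-a)[1::-1])))
print('tip',atz('wrist',40,204,.135,p), tri(('wrist',40,204,p),('top',377,240.5)))
s=observe();print(s['clock'],R.from_rotvec(s['ee_rot']).as_matrix()[:,2].round(3))
E
python3 st.py .4527 .0627 .12 204
```

```text
[0.42052511 0.04836104 0.118     ] [0.4823686  0.08084219 0.118     ] [0.45144686 0.06460162 0.118     ] 0.06985443708334525 27.709146021092828
tip [ 0.51660677 -0.16018168  0.135     ] (array([ 0.53350747, -0.18071737,  0.10672364]), [np.float64(0.4), np.float64(0.4)])
5.0167 [ 0.035  0.021 -0.999]
t 5.02 tcp [0.445  0.0628 0.2573] yaw x 205.8 z [ 0.035  0.021 -0.999] w 50.1 F [-0.5  0.3 -0. ] j7 1.79
units to goal [-0.03 -0.1   3.44]
turn units 0.29268819747657443
```

```bash
python3 -m jog '[50,-0.03,-0.1,0.6,0, 50,0,0,0.6,0, 50,0,0,0.6,0, 50,0,0,0.6,0, 50,0,0,0.4,0, 50,0,0,0,0]' 12; python3 st.py .4513 .0639 .109 206.5
```

```text
clock: 5.52
position: [0.4527, 0.0653, 0.1446]
ee_rot: [-0.67, 3.019, 0.022]
force: [-0.3, 0.5, -0.3]
width: 0.548
t 5.52 tcp [0.4527 0.0653 0.1446] yaw x 205.0 z [ 0.044  0.025 -0.999] w 50.3 F [-0.3  0.5 -0.3] j7 1.8
units to goal [ 0.09 -0.02  0.89]
turn units -0.2500312152729407
```

```bash
python3 -m jog '[50,0.05,0,0.4,-0.2, 50,0.03,0,0.4,0, 50,0,0,0.1,0, 50,0,0,0,0, 15,0,0,0,0, 15,0,0,0,0, 15,0,0,0,0, 15,0,0,0,0]' 12; python3 st.py .4513 .0639 .109 206.5
```

```text
clock: 6.18
position: [0.4534, 0.0672, 0.1134]
ee_rot: [-0.69, 3.008, 0.023]
force: [0.2, 0.8, 0.2]
width: 0.303
t 6.18 tcp [0.4534 0.0672 0.1134] yaw x 205.8 z [ 0.05   0.027 -0.998] w 27.8 F [0.2 0.8 0.2] j7 1.82
units to goal [ 0.09 -0.05  0.11]
turn units -0.11079379127130551
```

```bash
python3 -m jog '[26,0.1,-0.04,0.12,0, 26,0,0,0,0, 15,0,0,0,0, 15,0,0,0,0, 15,0,0,0,0, 15,0,0,0,0, 15,0,0,0,0]' 12; python3 st.py .4513 .0639 .109 206.5
```

```text
clock: 6.77
position: [0.4512, 0.0638, 0.1091]
ee_rot: [-0.688, 3.006, 0.023]
force: [0.7, -0.2, 0.1]
width: 0.206
t 6.77 tcp [0.4512 0.0638 0.1091] yaw x 205.8 z [ 0.053  0.027 -0.998] w 18.9 F [ 0.7 -0.2  0.1] j7 1.82
units to goal [-0.  0.  0.]
turn units -0.11959664012946784
```

```bash
python3 -m jog '[15,0.12,0,-0.03,0, 15,0.12,0,0,0, 15,0.12,0,0,0, 15,0.12,0,0,0, 15,0,0,0,0]' 12; python3 st.py .4513 .0639 .109 206.5;python3 -m jog '[15,0.12,0,0,0, 15,0.12,0,0,0, 15,0,0,0,0]' 12; python3 st.py .4513 .0639 .109 206.5
```

```text
clock: 7.18
position: [0.4341, 0.055, 0.11]
ee_rot: [-0.687, 3.002, 0.023]
force: [0.5, 0.1, -0.9]
width: 0.209
t 7.18 tcp [0.4341 0.055  0.11  ] yaw x 205.8 z [ 0.057  0.028 -0.998] w 19.1 F [ 0.5  0.1 -0.9] j7 1.83
units to goal [-0.48  0.01  0.06]
turn units -0.11849564980961229
clock: 7.43
position: [0.4237, 0.05, 0.1091]
ee_rot: [-0.687, 3.003, 0.023]
force: [1.0, -0.7, -0.9]
width: 0.203
t 7.43 tcp [0.4237 0.05   0.1091] yaw x 205.8 z [ 0.056  0.028 -0.998] w 18.7 F [ 1.  -0.7 -0.9] j7 1.84
units to goal [-0.77  0.01  0.05]
turn units -0.12062909249686982
```

```bash
python3 -m jog '[15,0,0,-0.3,0, 15,0,0,-0.6,0, 15,0,0,-0.6,0, 15,0,0,-0.6,0, 15,0,0,-0.6,0, 15,0,0,-0.6,0, 15,0,0,-0.4,0,15,0,0,0,0]' 12; python3 st.py .4513 .0639 .109 206.5;  python3 - <<'E'
from h import *
w=get_image('wrist')[120:440,100:540,::-1];s=get_image('scene')[90:290,190:330,::-1]
cv2.imwrite('pics/f.png',np.hstack([cv2.resize(w,(440,400)),cv2.resize(s,(280,400))]))
E
```

```text
clock: 8.1
position: [0.408, 0.044, 0.2594]
ee_rot: [-0.691, 3.02, 0.023]
force: [0.7, -0.3, -1.1]
width: 0.205
t 8.1 tcp [0.408  0.044  0.2594] yaw x 205.8 z [ 0.039  0.024 -0.999] w 18.9 F [ 0.7 -0.3 -1.1] j7 1.81
units to goal [-1.02 -0.04  3.81]
turn units -0.12227992885522099
```

View pics/f.png

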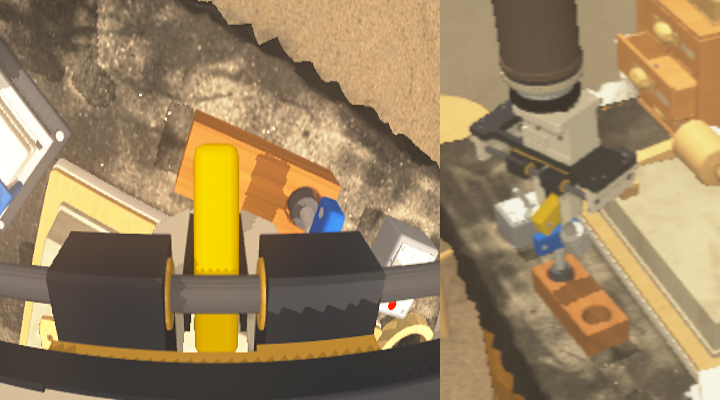

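```bash
python3 - <<'E'
from h import *
s=observe();M=R.from_rotvec(s['ee_rot']).as_matrix();p=s['position'];c=camera_params('wrist')
for th in (0,5,8,10,12,15,18,21):
    t=np.radians(th);o=[]
    for x,z in((35,15),(35,-15),(-35,15)):
        L=np.array([x*np.cos(t)+z*np.sin(t),0,6-(z*np.cos(t)-x*np.sin(t))])/1e3
        o.append(((proj('wrist',p+M@L,c)-[100,120])*[1,1.25]).round(0))
    L=np.array([-85*np.sin(t),0,6+85*np.cos(t)])/1e3
    print(th,*o,'width@near',np.ptp([proj('wrist',p+M@(np.array([35*np.cos(t)+15*np.sin(t),y,6-(15*np.cos(t)-35*np.sin(t))])/1e3),c)[0] for y in(-9,9)]))
print(M[:,2], s['clock'])
im=get_image('wrist')[200:420,270:370,::-1];cv2.imwrite('pics/g.png',cv2.resize(im,None,fx=3,fy=2.7))
im=im.astype(int);print([(200+i,*im[i,47]) for i in range(20,220,4)])
E
```

```text
0 [213. 178.] [213. 149.] [213. 364.] width@near 50.400000000000034
5 [213. 171.] [213. 150.] [213. 366.] width@near 49.5
8 [213. 167.] [213. 152.] [213. 368.] width@near 48.900000000000034
10 [213. 165.] [213. 153.] [213. 368.] width@near 48.5
12 [213. 162.] [213. 154.] [213. 369.] width@near 48.099999999999966
15 [213. 159.] [213. 156.] [213. 370.] width@near 47.5
18 [213. 157.] [213. 158.] [213. 370.] width@near 46.900000000000034
21 [213. 154.] [213. 160.] [213. 370.] width@near 46.30000000000001
[ 0.03618063  0.02331931 -0.99907316] 8.2
[(220, np.int64(56), np.int64(105), np.int64(161)), (224, np.int64(53), np.int64(105), np.int64(164)), (228, np.int64(78), np.int64(170), np.int64(250)), (232, np.int64(80), np.int64(178), np.int64(250)), (236, np.int64(0), np.int64(160), np.int64(211)), (240, np.int64(0), np.int64(204), np.int64(245)), (244, np.int64(0), np.int64(216), np.int64(249)), (248, np.int64(0), np.int64(218), np.int64(250)), (252, np.int64(0), np.int64(218), np.int64(250)), (256, np.int64(0), np.int64(218), np.int64(250)), (260, np.int64(0), np.int64(219), np.int64(250)
[... 1264 characters left out ...]
364, np.int64(99), np.int64(110), np.int64(123)), (368, np.int64(92), np.int64(104), np.int64(114)), (372, np.int64(0), np.int64(179), np.int64(230)), (376, np.int64(0), np.int64(177), np.int64(226)), (380, np.int64(0), np.int64(176), np.int64(226)), (384, np.int64(0), np.int64(175), np.int64(225)), (388, np.int64(0), np.int64(175), np.int64(225)), (392, np.int64(0), np.int64(175), np.int64(225)), (396, np.int64(0), np.int64(176), np.int64(224)), (400, np.int64(0), np.int64(176), np.int64(226)), (404, np.int64(49), np.int64(137), np.int64(191)), (408, np.int64(48), np.int64(119), np.int64(163)), (412, np.int64(51), np.int64(56), np.int64(58)), (416, np.int64(50), np.int64(53), np.int64(58))]
```

```bash
python3 -m jog '[15,0,0,0,0.5, 15,0,0,0,0.8, 15,0,0,0,0.8, 15,0,0,0,0.8, 15,0,0,0,0.8, 15,0,0,0,0.8, 15,0,0,0,0.8, 15,0,0,0,0.8, 15,0,0,0,0.8, 15,0,0,0,0.8, 15,0,0,0,0.6, 15,0,0,0,0]' 12; python3 st.py .60 -.21 .26 155;  python3 - <<'E'
from h import *
p=np.load('pics/e.npy',allow_pickle=True).item()
print(tri(('wrist',27,209,p),('top',377,240.5)), atz('top',457,250,.1))
E
```

```text
clock: 9.25
position: [0.3946, 0.0416, 0.2357]
ee_rot: [-0.717, -3.053, -0.019]
force: [-0.4, -0.1, -0.9]
width: 0.209
t 9.25 tcp [0.3946 0.0416 0.2357] yaw x 153.6 z [-0.003  0.013 -1.   ] w 19.2 F [-0.4 -0.1 -0.9] j7 0.9
units to goal [-7.39 -3.34 -0.71]
turn units -0.2391753777694182
(array([ 0.53157911, -0.17806891,  0.12976236]), [np.float64(0.9), np.float64(0.9)]) [ 0.50093197 -0.41743956  0.1       ]
```

```bash
python3 -m jog '[15,-0.3,-0.14,-0.3,0, 15,-0.6,-0.28,-0.25,0, 15,-0.6,-0.28,-0.15,0, 15,-0.6,-0.28,-0.1,0, 15,-0.6,-0.28,-0.1,0, 15,-0.6,-0.28,-0.1,0, 15,-0.6,-0.28,-0.1,0, 15,-0.6,-0.28,-0.1,0, 15,-0.6,-0.28,-0.1,0, 15,-0.6,-0.28,-0.1,0, 15,-0.6,-0.28,-0.1,0, 15,-0.6,-0.25,-0.1,0, 15,-0.3,-0.1,-0.05,0, 15,0,0,0,0]' 12; python3 st.py .60 -.21 .26 155;  python3 - <<'E'
from h import *
np.save('pics/h.npy',camera_params('wrist'),allow_pickle=True)
w=get_image('wrist')[:,:,::-1];s=get_image('scene')[:,:,::-1];cv2.imwrite('pics/h.png',w);cv2.imwrite('pics/hs.png',s)
u,v=proj('wrist',[.5315,-.177,.135]).astype(int);print(u,v)
x0,y0=max(u-50,0),max(v-50,0)
cv2.imwrite('pics/h2.png',np.hstack([cv2.resize(w[y0:y0+100,x0:x0+100],(400,400),interpolation=cv2.INTER_CUBIC),cv2.resize(s[200:320,290:410],(400,400),interpolation=cv2.INTER_CUBIC)]));print(x0,y0)
E
```

```text
clock: 10.42
position: [0.5987, -0.2115, 0.2745]
ee_rot: [-0.643, -3.033, -0.004]
force: [0.0, -0.1, -1.4]
width: 0.206
t 10.42 tcp [ 0.5987 -0.2115  0.2745] yaw x 156.0 z [-0.04   0.011 -0.999] w 18.9 F [ 0.  -0.1 -1.4] j7 1.53
units to goal [-0.03  0.05  0.36]
turn units 0.17390294061461495
318 152
268 102
```

View pics/h2.png

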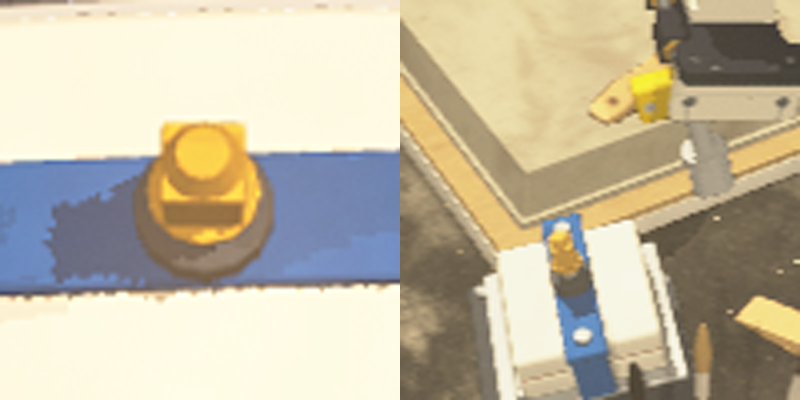

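```bash
python3 - <<'E'
from h import *
np.set_printoptions(precision=4,suppress=True)
p=np.load('pics/h.npy',allow_pickle=True).item()
tip=atz('wrist',318.75,139.5,.1357,p);print('tip',tip)
lean=np.radians(158);ax=np.array([np.sin(.26)*np.cos(lean),np.sin(.26)*np.sin(lean),np.cos(.26)])
head=tip-.026*ax;print('head',head,'handle goal',head+.087*ax, 'axis',ax)
s=observe();M=R.from_rotvec(s['ee_rot']).as_matrix();P=s['position'];print(P)
im=cv2.imread('pics/hs.png');k=8;x0,y0=320,205
big=cv2.resize(im[y0:y0+75,x0:x0+100],None,fx=k,fy=k,interpolation=cv2.INTER_CUBIC)
f=lambda X:tuple(((proj('scene',X)-[x0,y0]+.5)*k).astype(int).tolist())
for th,c in((12,(255,0,0)),(18,(0,0,255))):
    t=np.radians(th);B=lambda x,y,h:P+M@(np.array([-(85-h)*np.sin(t)+x*np.cos(t),y,6+(85-h)*np.cos(t)+x*np.sin(t)])/1e3)
    cv2.line(big,f(B(0,0,0)),f(B(0,0,60)),c,1)
    q=[f(B(16.5*np.cos(a),16.5*np.sin(a),0)) for a in np.linspace(0,6.28,24)]
    cv2.polylines(big,[np.array(q)],True,c,1)
    print(th,B(0,0,0),f(B(0,0,0)),f(B(0,0,60)))
for h in(0,26): cv2.circle(big,f(head+ax*h/1e3),3,(0,255,0),-1)
cv2.imwrite('pics/i.png',big)
E
```

```text
tip [ 0.5246 -0.1756  0.1357]
head [ 0.5308 -0.1781  0.1106] handle goal [ 0.5101 -0.1697  0.1946] axis [-0.2384  0.0963  0.9664]
[ 0.5971 -0.2094  0.2744]
12 [ 0.6096 -0.2155  0.1846] (480, 396) (468, 237)
18 [ 0.6175 -0.219   0.1865] (512, 390) (477, 236)
```

View pics/i.png

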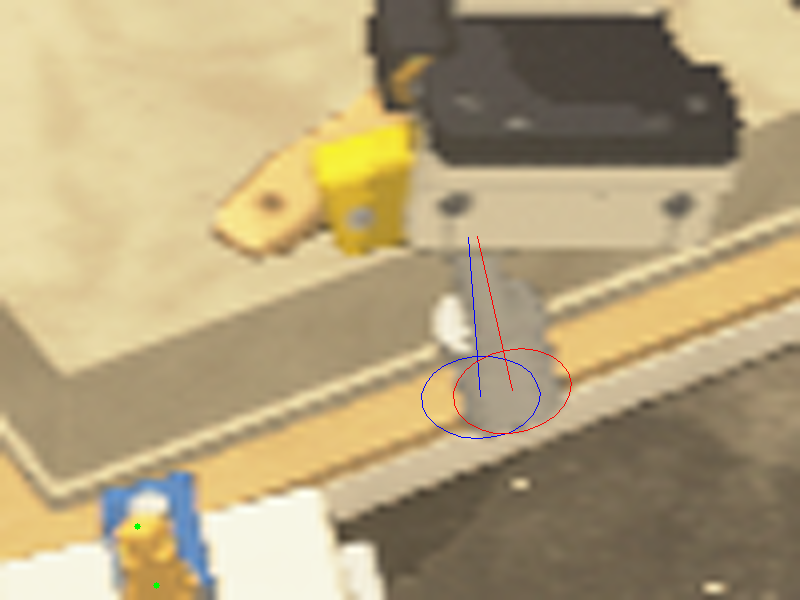

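```bash
python3 -m jog '[15,0.2,0,0,0, 15,0.35,0,0,0, 15,0.35,0,0.05,0, 15,0.35,0,0.05,0, 15,0.35,0,0.05,0, 15,0.35,0,0.1,0, 15,0.25,0,0.1,0, 15,0.1,0,0,0, 15,0,0,0,0,15,0,0,0,0]' 12; python3 st.py .499 -.164 .249 156; python3 st.py
```

```text
clock: 11.35
position: [0.4968, -0.1577, 0.2611]
ee_rot: [-0.611, -3.028, -0.015]
force: [-0.5, 0.3, -1.4]
width: 0.203
t 11.35 tcp [ 0.4968 -0.1577  0.2611] yaw x 157.2 z [-0.049  0.02  -0.999] w 18.6 F [-0.5  0.3 -1.4] j7 1.47
units to goal [-0.13 -0.12  0.3 ]
turn units 0.1974619581638327
t 11.35 tcp [ 0.4968 -0.1577  0.2611] yaw x 157.2 z [-0.049  0.02  -0.999] w 18.6 F [-0.5  0.3 -1.4] j7 1.47
```

```bash
cat > k.py <<'E'
from h import *
import sys
s=observe();M=R.from_rotvec(s['ee_rot']).as_matrix();P=s['position']
th=np.radians(float(sys.argv[1]))
ax=np.array([-.2384,.0963,.9664]);head=np.array([.5308,-.1781,.1106])
key=P+M@(np.array([-85*np.sin(th),0,6+85*np.cos(th)])/1e3);kax=M@np.array([np.sin(th),0,-np.cos(th)])
d=key-head;print('TCP',P.round(4),'yaw',np.degrees(np.arctan2(M[1,0],M[0,0])).round(1)%360,'z',M[:,2].round(3),'key up axis',d@ax.round(4),'lateral',(1e3*(d-d@ax*ax)).round(1),'tilt err deg',np.degrees(np.arccos(kax@ax)).round(1),'F',s['force'].round(1),'T',s['ft_torque'].round(2),'w',round(s['width']*91.8,1),'t',round(s['clock'],2))
for q in sys.argv[2:]:print('to',q,(M.T@(head+float(q)*ax-key)/.04).round(2))
E
python3 k.py 17 .04 .032 .002
```

```text
TCP [ 0.4968 -0.1577  0.2611] yaw 157.2 z [-0.049  0.02  -0.999] key up axis 0.06477631092323918 lateral [ 0.   6.3 -0.6] tilt err deg 0.9 F [-0.5  0.3 -1.4] T [-0.01 -0.03 -0.04] w 18.6 t 11.35
to .04 [-0.25 -0.14  0.57]
to .032 [-0.31 -0.14  0.76]
to .002 [-0.54 -0.14  1.47]
```

Approach to just above the tip, then check in the scene and wrist pictures.

```bash
python3 -m jog '[15,-0.1,-0.08,0.2,0.2, 15,-0.1,-0.06,0.2,0, 15,-0.05,0,0.15,0, 15,0,0,0,0, 15,0,0,0,0]' 12; python3 k.py 17 .036 .032;  python3 - <<'E'
from h import *
s=observe();M=R.from_rotvec(s['ee_rot']).as_matrix();P=s['position'];im=get_image('scene')[:,:,::-1];cv2.imwrite('pics/js.png',im);im2=get_image('wrist')[:,:,::-1];cv2.imwrite('pics/jw.png',im2)
k=10;x0,y0=300,230;ax=np.array([-.2384,.0963,.9664]);head=np.array([.5308,-.1781,.1106])
big=cv2.resize(im[y0:y0+60,x0:x0+80],None,fx=k,fy=k,interpolation=cv2.INTER_CUBIC)
f=lambda X:tuple(((proj('scene',X)-[x0,y0]+.5)*k).astype(int).tolist())
t=np.radians(17);B=lambda x,y,h:P+M@(np.array([-(85-h)*np.sin(t)+x*np.cos(t),y,6+(85-h)*np.cos(t)+x*np.sin(t)])/1e3)
cv2.line(big,f(B(0,0,0)),f(B(0,0,60)),(0,0,255),1)
cv2.polylines(big,[np.array([f(B(16.5*np.cos(a),16.5*np.sin(a),0)) for a in np.linspace(0,6.28,24)])],True,(0,0,255),1)
for h in(0,26): cv2.circle(big,f(head+ax*h/1e3),3,(0,255,0),-1)
cv2.imwrite('pics/j.png',big)
E
```

```text
clock: 11.77
position: [0.5048, -0.1678, 0.236]
ee_rot: [-0.646, -3.022, -0.013]
force: [0.7, -0.2, -2.0]
width: 0.207
TCP [ 0.5048 -0.1678  0.236 ] yaw 155.9 z [-0.048  0.019 -0.999] key up axis 0.037628588417992354 lateral [ 1.5 -1.9  0.5] tilt err deg 1.0 F [ 0.7 -0.2 -2. ] T [-0.04 -0.12  0.04] w 19.0 t 11.77
to .036 [0.04 0.03 0.05]
to .032 [0.01 0.03 0.15]
```

View pics/j.png

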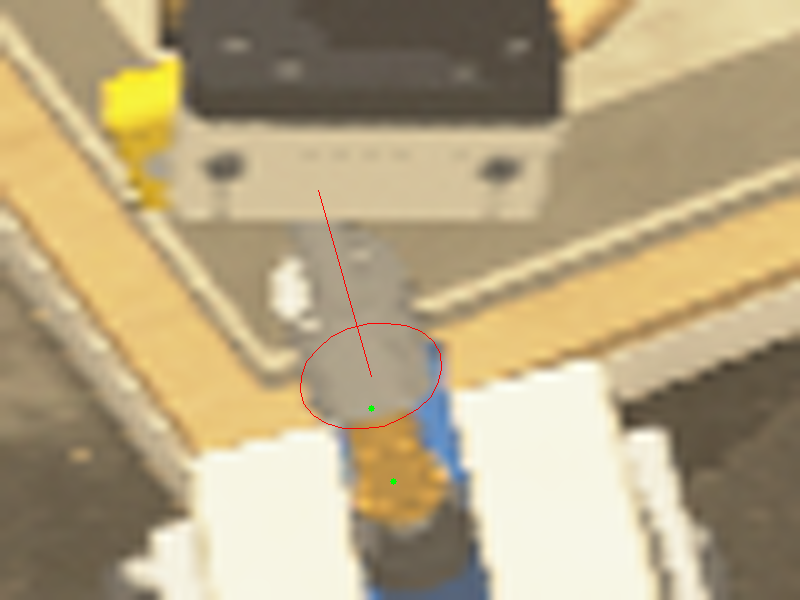

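```bash
python3 -m jog '[15,-0.03,0.03,0.095,0, 15,-0.03,0,0.095,0, 15,-0.03,0,0.095,0, 15,0,0,0,0]' 12; python3 k.py 17; python3 -m jog '[15,-0.03,0,0.095,0, 15,-0.03,0,0.095,0, 15,0,0,0,0]' 12; python3 k.py 17 .002
```

```text
clock: 12.2
position: [0.5088, -0.1678, 0.2241]
ee_rot: [-0.645, -3.024, -0.014]
force: [-0.9, -0.2, -1.0]
width: 0.209
TCP [ 0.5088 -0.1678  0.2241] yaw 155.9 z [-0.047  0.019 -0.999] key up axis 0.025171784847957783 lateral [ 2.6 -0.5  0.7] tilt err deg 0.9 F [-0.9 -0.2 -1. ] T [-0.04 -0.02  0.03] w 19.2 t 12.2
clock: 12.45
position: [0.5109, -0.1685, 0.2155]
ee_rot: [-0.645, -3.024, -0.014]
force: [0.2, -0.0, -2.3]
width: 0.207
TCP [ 0.5109 -0.1685  0.2155] yaw 155.9 z [-0.047  0.019 -0.999] key up axis 0.016381009980952783 lateral [ 2.5 -0.4  0.7] tilt err deg 0.9 F [ 0.2 -0.  -2.3] T [-0.03 -0.08 -0.01] w 19.0 t 12.45
to .002 [-0.05 -0.01  0.36]
```

```bash
python3 -m jog '[15,-0.02,0,0.095,0, 15,-0.02,0,0.095,0, 15,0,0,0,0]' 12; python3 k.py 17; python3 -m jog '[15,-0.02,0,0.08,0, 15,-0.02,0,0.08,0, 15,0,0,0,0]' 12; python3 k.py 17 .002
```

```text
clock: 12.7
position: [0.5121, -0.1691, 0.207]
ee_rot: [-0.645, -3.024, -0.014]
force: [0.3, 0.9, -1.0]
width: 0.206
TCP [ 0.5121 -0.1691  0.207 ] yaw 155.9 z [-0.047  0.019 -0.999] key up axis 0.007797512405369797 lateral [ 1.7 -0.2  0.4] tilt err deg 0.9 F [ 0.3  0.9 -1. ] T [ 0.01 -0.02  0.01] w 18.9 t 12.7
clock: 12.95
position: [0.5136, -0.1698, 0.2008]
ee_rot: [-0.645, -3.025, -0.014]
force: [-2.1, 0.9, 5.9]
width: 0.208
TCP [ 0.5136 -0.1698  0.2008] yaw 155.9 z [-0.046  0.019 -0.999] key up axis 0.0013243374355907975 lateral [ 1.8 -0.3  0.5] tilt err deg 0.9 F [-2.1  0.9  5.9] T [0.17 0.44 0.03] w 19.1 t 12.95
to .002 [ 0.05 -0.01 -0.  ]
```

```bash
python3 -m jog '[15,0,0,0.05,0, 15,0,0,0,0, 15,0,0,0,0, 15,0,0,0,0]' 12; python3 k.py 17; python3 -m jog '[32,0,0,0,0, 32,0,0,0,0, 32,0,0,0,0, 32,0,0,0,0]' 12; python3 k.py 17 .002
```

```text
clock: 13.28
position: [0.5145, -0.1702, 0.2008]
ee_rot: [-0.646, -3.027, -0.015]
force: [0.0, -0.7, 0.1]
width: 0.208
TCP [ 0.5145 -0.1702  0.2008] yaw 155.9 z [-0.043  0.019 -0.999] key up axis 0.0011232065195497215 lateral [ 2.8 -0.6  0.8] tilt err deg 0.7 F [ 0.  -0.7  0.1] T [ 0.05  0.02 -0.01] w 19.1 t 13.28
clock: 13.62
position: [0.5148, -0.1702, 0.2005]
ee_rot: [-0.646, -3.028, -0.015]
force: [-0.5, 0.3, 0.1]
width: 0.347
TCP [ 0.5148 -0.1702  0.2005] yaw 155.9 z [-0.043  0.019 -0.999] key up axis 0.0007209075950594952 lateral [ 3.1 -0.6  0.8] tilt err deg 0.7 F [-0.5  0.3  0.1] T [ 0.   -0.01  0.02] w 31.8 t 13.62
to .002 [ 0.09 -0.02 -0.01]
```

```bash
python3 -m jog '[28,0.03,0,-0.05,0.5, 28,0.03,0,-0.05,0.8, 28,0,0,-0.05,0.8, 28,0,0,-0.05,0.8, 28,0,0,0,0]' 12; python3 st.py .512 -.170 .2005 66
```

```text
clock: 14.03
position: [0.5129, -0.1694, 0.2085]
ee_rot: [-1.115, -2.887, -0.004]
force: [0.7, -0.1, -0.3]
width: 0.306
t 14.03 tcp [ 0.5129 -0.1694  0.2085] yaw x 137.7 z [-0.043  0.019 -0.999] w 28.0 F [ 0.7 -0.1 -0.3] j7 1.21
units to goal [-0.   -0.02  0.2 ]
turn units 11.956612990571381
```

```bash
python3 -m jog '[28,0,0,0.05,0.5, 28,0,0,0.05,0.7, 28,0,0,0.02,0.7, 28,0,0,0,0.7, 28,0,0,0,0.7, 28,0,0,0,0]' 12; python3 st.py .512 -.170 .2015 66;python3 -m jog '[28,0,0,0.05,0.5, 28,0,0,0,0.7, 28,0,0,0,0.7, 28,0,0,0,0.7, 28,0,0,0,0]' 12; python3 st.py .512 -.170 .2015 66
```

```text
clock: 14.53
position: [0.5139, -0.1691, 0.2037]
ee_rot: [-1.592, -2.657, 0.008]
force: [0.9, -0.0, 0.8]
width: 0.305
t 14.53 tcp [ 0.5139 -0.1691  0.2037] yaw x 118.1 z [-0.041  0.018 -0.999] w 28.0 F [ 0.9 -0.   0.8] j7 0.9
units to goal [-0.   -0.05  0.06]
turn units 8.684564700479456
clock: 14.95
position: [0.5152, -0.1696, 0.2024]
ee_rot: [-1.925, -2.432, 0.016]
force: [-0.2, -0.5, 0.1]
width: 0.31
t 14.95 tcp [ 0.5152 -0.1696  0.2024] yaw x 103.3 z [-0.037  0.017 -0.999] w 28.5 F [-0.2 -0.5  0.1] j7 0.67
units to goal [ 0.01 -0.08  0.03]
turn units 6.2106932795070975
```

```bash
cat > y.py <<'E'
from h import *
ax=np.array([-.2384,.0963,.9664]);H=np.array([.5308,-.1781,.1106])+.087*ax
def plane(n,p,im,name):
    hsv=cv2.cvtColor(im,cv2.COLOR_RGB2HSV);m=cv2.inRange(hsv,(22,225,90),(33,255,255))
    u0=proj(n,H,p);Y,X=np.mgrid[:480,:640];m[np.hypot(X-u0[0],Y-u0[1])>(130 if n=='wrist' else 35)]=0
    k,l,st,_=cv2.connectedComponentsWithStats(m)
    cv2.imwrite(f'pics/y_{n}.png',m);m=m>0;c=H+.015*ax;pts=[]
    for v,u in np.argwhere(m):
        o,d=ray(n,u,v,p);pts.append(o+d*((c-o)@ax)/(d@ax))
    pts=np.array(pts);q=pts-c;e1=np.array([-.925,.38,0]);e1-=e1@ax*ax;e1/=np.linalg.norm(e1);e2=np.cross(ax,e1)
    xy=np.c_[q@e1,q@e2]*1e3;r=cv2.minAreaRect(xy.astype(np.float32));w,V=np.linalg.eigh(np.cov(xy.T));a=V[:,1]
    print(n,len(pts),'centroid mm',xy.mean(0).round(1),'angle of handle from lean, cw+',(-np.degrees(np.arctan2(a[1],a[0]))%180).round(1),'rect',np.round(r[0],1),np.round(r[1],1),round(r[2],1))
for n in('wrist','top'): 
    p=camera_params(n);plane(n,p,get_image(n),n)
E
python3 y.py
```

```text
wrist 6497 centroid mm [  4.8 -12.8] angle of handle from lean, cw+ 32.6 rect [  0.1 -10.6] [22.5 68.7] 57.0Traceback (most recent call last):
  File "y.py", line 14, in <module>
    p=camera_params(n);plane(n,p,get_image(n),n)
                       ~~~~~^^^^^^^^^^^^^^^^^^^^
  File "y.py", line 10, in plane
    pts=np.array(pts);q=pts-c;e1=np.array([-.925,.38,0]);e1-=e1@ax*ax;e1/=np.linalg.norm(e1);e2=np.cross(ax,e1)
                        ~~~^~
ValueError: operands could not be broadcast together with shapes (0,) (3,)
```

```bash
python3 -m jog '[28,0,-0.05,0.03,0.5, 28,0,-0.03,0,0.7, 28,0,0,0,0.7, 28,0,0,0,0.7, 28,0,0,0,0]' 12; python3 st.py .512 -.170 .2015 32;python3 -m jog '[28,0,-0.03,0.02,0.5, 28,0,0,0,0.7, 28,0,0,0,0.7, 28,0,0,0,0.7, 28,0,0,0,0]' 12; python3 st.py .512 -.170 .2015 32; sed -i "s/in('wrist','top')/in('wrist',)/" y.py; python3 y.py
```

```text
clock: 15.47
position: [0.5143, -0.1707, 0.202]
ee_rot: [-2.224, -2.171, 0.019]
force: [0.7, -1.2, -1.4]
width: 0.306
t 15.47 tcp [ 0.5143 -0.1707  0.202 ] yaw x 88.6 z [-0.032  0.016 -0.999] w 28.0 F [ 0.7 -1.2 -1.4] j7 0.45
units to goal [ 0.02 -0.06  0.02]
turn units 9.434153867350494
clock: 15.88
position: [0.5136, -0.1712, 0.2016]
ee_rot: [-2.484, -1.872, 0.024]
force: [0.3, 0.5, -0.5]
width: 0.302
t 15.88 tcp [ 0.5136 -0.1712  0.2016] yaw x 74.0 z [-0.031  0.015 -0.999] w 27.7 F [ 0.3  0.5 -0.5] j7 0.23
units to goal [ 0.02 -0.05  0.  ]
turn units 7.000216998222584
wrist 6473 centroid mm [ -1.8 -16.2] angle of handle from lean, cw+ 68.5 rect [ -4.8 -11.3] [24. 71.] 20.7
```

```bash
python3 -m jog '[28,0.02,-0.03,0,0.5, 28,0,-0.02,0,0.7, 28,0,0,0,0.7, 28,0,0,0,0.7, 28,0,0,0,0]' 12; python3 st.py .512 -.170 .2015 40;python3 -m jog '[28,0,-0.03,0,0.5, 28,0,0,0,0.7, 28,0,0,0,0.7, 28,0,0,0,0.7, 28,0,0,0,0]' 12; python3 st.py .512 -.170 .2015 40; python3 y.py
```

```text
clock: 16.35
position: [0.5117, -0.1701, 0.2009]
ee_rot: [-2.7, -1.549, 0.031]
force: [0.8, -0.4, 0.5]
width: 0.305
t 16.35 tcp [ 0.5117 -0.1701  0.2009] yaw x 59.7 z [-0.031  0.015 -0.999] w 28.0 F [ 0.8 -0.4  0.5] j7 0.01
units to goal [ 0.01  0.   -0.02]
turn units 3.2824937470727917
clock: 16.77
position: [0.5109, -0.1693, 0.2006]
ee_rot: [-2.874, -1.203, 0.036]
force: [0.6, -0.7, -0.8]
width: 0.304
t 16.77 tcp [ 0.5109 -0.1693  0.2006] yaw x 45.4 z [-0.031  0.015 -0.999] w 27.9 F [ 0.6 -0.7 -0.8] j7 -0.2
units to goal [ 0.01  0.03 -0.02]
turn units 0.9030985954156326
wrist 6610 centroid mm [ -8.5 -19.6] angle of handle from lean, cw+ 103.3 rect [ -7.7 -12.2] [76.6 24.1] 76.7
```

```bash
python3 -m jog '[28,0,0,0,-0.6, 60,0,0,0,-0.6, 60,0,0,0,-0.6, 60,0,0,0,0, 60,0,0,0,0, 60,0,0,-0.3,0, 60,0,0,-0.6,0, 60,0,0,-0.6,0, 60,0,0,-0.6,0, 60,0,0,-0.6,0, 60,0,0,-0.3,0, 60,0,0,0,0]' 12; python3 st.py; python3 - <<'E'
from h import *
w=get_image('wrist')[:,:,::-1];s=get_image('scene')[:,:,::-1];cv2.imwrite('pics/ks.png',s)
u,v=proj('wrist',[.52,-.174,.15]).astype(int);print(u,v)
y0=min(max(v-100,0),280);x0=min(max(u-100,0),440)
cv2.imwrite('pics/k.png',np.hstack([cv2.resize(w[y0:y0+200,x0:x0+200],(400,400)),cv2.resize(s[240:320,300:380],(400,400),interpolation=cv2.INTER_CUBIC)]))
E
```

```text
clock: 17.82
position: [0.5117, -0.1713, 0.3246]
ee_rot: [-2.709, -1.523, 0.04]
force: [1.1, -0.6, 0.7]
width: 0.653
t 17.82 tcp [ 0.5117 -0.1713  0.3246] yaw x 58.7 z [-0.039  0.017 -0.999] w 59.9 F [ 1.1 -0.6  0.7] j7 -0.09
335 226
```

View pics/k.png

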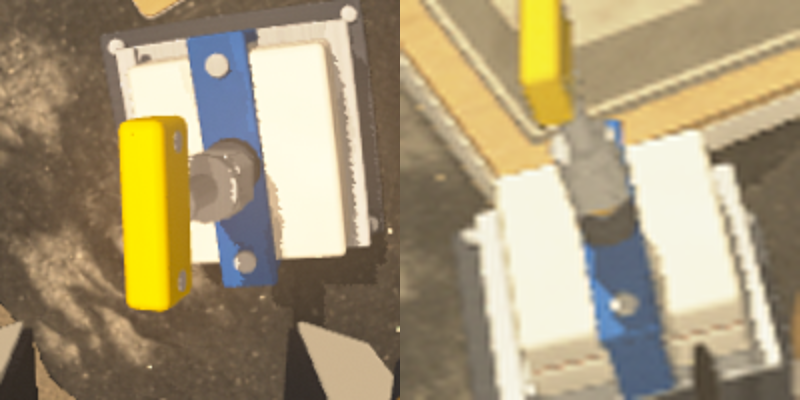

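```bash
python3 y.py; python3 - <<'E'
from h import *
p=camera_params('wrist');x0,y0=235,126
for n,uv in(('strap',[(208,40),(258,282)]),('handle L edge',[(121,130),(128,300)]),('handle top R edge',[(163,125),(166,305)])):
    z=.1 if n=='strap' else .21
    a,b=[atz('wrist',x0+u/2,y0+v/2,z,p) for u,v in uv];print(n,np.degrees(np.arctan2(*(a-b)[1::-1])))
E
```

```text
wrist 2493 centroid mm [  1.8 -10.9] angle of handle from lean, cw+ 95.1 rect [ -0.5 -11.4] [71.6 24.2] 82.3
strap 71.44815424906601
handle L edge 60.187994430570306
handle top R edge 59.69865168001951
```

```bash
python3 -c "
from cell import *
print(sign_off())"
```

```text
the job is handed in; nothing more can be done
None
```

I finished the job and handed it in at about 18 s of the 72 s allowed. No verdict was reported.

**What I did**
- **Toggle:** I pushed it over to off. The picture afterwards showed the bat leaning to the white-dot side, within a few pixels of where I expected it.
- **Key:** I gripped the yellow key and tipped it about 15° in its pocket, since the tool itself can't tilt. I then lowered it along the screw's axis until it stopped against something solid at about 6 N. I estimate it was 1–2 mm above `screw_head`, and I let go of it there before turning anything.
- **Quarter turn:** I turned it clockwise with the fingers loosely around the handle, then opened them and lifted clear.

**Last checks**
- **Key on the screw:** The last picture shows the key standing on the screw at the screw's lean, with its socket down over the head. The gripper was well above it, with no contact force.
- **Screw angle:** The handle ended about 95–98° past its starting line. Allowing for play, I put the screw at roughly 1.5–1.7 rad; I could not read the joint directly.
- **Disagreement:** The image code put the handle centre about 11 mm to one side of where I predicted. I put this down to the camera also seeing the handle's side face, and did not resolve it. The picture and the near-zero forces gave no sign of a badly seated key.
- **Bystanders and toggle:** I didn't look at the blue key, pot, tile, wedge or toggle again at the end. The arm kept away from them after the toggle was flipped, and I felt no unexpected force.

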